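Fit the gate spring on the demonstration board

TASK

On the shop counter, take the loose gate spring by its red plug, feel the hook gently into the hole of the blue bracket on the wooden board (lean only lightly on the bracket until the hook drops in), then stretch the spring and put its eye down over the far post so that it stays there under tension, below the post's head. Do not overload the hook or overstretch the spring, leave everything else on the counter where it is, and let go at the end.

Things in the scene. Friction and masses are not known exactly. Their poses are not given: they have to be found in the camera images.
- grip (a point): Centre of the red plug of the loose gate spring: 30 mm long (x), 12 wide (y), 14 tall. x runs along the spring from hook end to eye end, z up. Along x from here: eye ring centred at +38 mm; plug -15 to +15; dark coil 16 mm thick, -15 to -88; 5 mm wire to -108, which there turns down as the hook leg. Whole spring about 90 g; axis 38 mm above the table as it waits in its cradle.
- eye (a point): Centre of the spring's steel eye ring, which lies flat; inner diameter 18 mm, outer 28, wire 5 thick. 38 mm along x from the plug's centre, rigid with the plug; same axes as grip.
- hook_tip (a point): Lower end of the hook leg (centre of its 5 mm round end), 20 mm below the spring's axis and 103 mm behind the plug's centre when slack: the leg starts at 108 mm and leans 5 mm towards the eye, so a pull towards the eye draws it in. x towards the eye, z up; moves with the hook as the spring stretches or flexes.
- hook: Coil and hook part of the spring; origin on the axis, 15 mm behind the plug's centre when slack. It slides away from the plug as the spring stretches: opens at 3 N, then 150 N/m; stretch it by 50 mm at most. It also flexes up and down where it leaves the plug, 3 N m per rad (about 0.4 N per mm at the hook); damped, stiff sideways. Load it with 16 N at most, and 8 N while it is not yet in the hole.
- cradle: Cardboard tray with wooden supports in which the spring waits: floor 8 mm above the table, 190 x 62 mm; a post 9 mm wide under the plug, a fork round the coil. Origin on the table under the plug's centre, x as the spring's. Both sides of the plug are free; the spring lifts straight up.
- board: Fixed wooden demonstration board 300 x 95 x 15 mm with a green stripe. Origin on the table under its centre; x runs along it from the blue bracket to the steel post, z up. The spring is to lie above its centre line (y = 0), hook end at the bracket.
- slot (a point): Middle of the blue bracket's adjustment range, on the centre line, level with its top plate (43.5 mm above the table); board's axes. Plate 4 mm thick, hollow for 24 mm beneath, 50 wide, with one square hole 12 x 12 mm. Hole centre is up to 13 mm from here either way along x (y = 0): not measured, to be felt or seen. Plate reaches 44 mm from hole centre to -x, 14 mm to +x.
- post (a point): On the axis of the steel post, at the height where the seated eye lies (47.8 mm above the table), 182 mm along x from slot. Neck 10 mm in diameter on a 24 mm pedestal with its top at 45 mm; brass head 13.6 mm in diameter from 53.5 to 57.5 mm above the table. The seated eye's centre hangs about 4 mm towards the bracket, below the head.
- spray_can: Bystander: blue spray can with red cap, 58 across, 190 tall (mm). Origin at the underside or its middle. Leave alone.
- paint_tin: Bystander: white paint tin, 92 across, 110 tall (mm). Origin at the underside or its middle. Leave alone.
- screw_jar: Bystander: low amber jar with yellow lid, 56 across, 65 tall (mm). Origin at the underside or its middle. Leave alone.
- screwdriver: Bystander: orange-handled screwdriver lying down (mm). Origin at the underside or its middle. Leave alone.
- tape_measure: Bystander: yellow tape measure, 62 x 36 x 60 (mm). Origin at the underside or its middle. Leave alone.
- padlock: Bystander: brass padlock standing up, 46 wide, 71 tall (mm). Origin at the underside or its middle. Leave alone.
- glue_bottle: Bystander: white glue bottle with orange cap, 44 across, 130 tall (mm). Origin at the underside or its middle. Leave alone.
Not all that is in view belongs to the job. Leave any pink or yellow look-alike of the part that bears grip alone.

How it is judged (in metres and radians):
On the way:
1. the hook leg stands in the bracket's hole, its tip at least 9.5 mm below the plate's top (z of hook_tip in the frame of board below 0.034 m and y of hook_tip in the frame of board between -0.01 and 0.01 m and x of hook_tip in the frame of board between -0.108 and -0.052 m), for 0.2 s.
At the end, for the whole second after the job is handed in: Hook tip in the bracket's hole, 9.5 mm or more below the plate's top; eye round the post (centres within 8 mm), below its head and above its pedestal; spring stretched (eye to hook tip over 150 mm; slack: 142) and at rest (under 0.02 m/s) (all of step 1 and horizontal distance between eye and post below 0.008 m and z of eye in the frame of board between 0.043 and 0.0525 m and distance between eye and hook_tip above 0.15 m and linear speed of hook below 0.02 m/s); the robot touches nothing.
It fails at once if the hook is loaded with more than 16 N (pressing or pulling) (contact force between hook and anything else above 16 N).
It fails at once if the hook presses with more than 8 N while it is not in the hole (tip above the bracket's plate) (contact force between hook and anything else above 8 N and z of hook_tip in the frame of board above 0.0405 m).
It fails at once if the spring is stretched beyond 197 mm from eye to hook tip (distance between eye and hook_tip above 0.197 m).
It fails at once if a bystander is moved by more than 25 mm (distance of any of spray_can, paint_tin, screw_jar, screwdriver, tape_measure, padlock, glue_bottle from where it was at the start of the episode above 0.025 m).
It also fails if it takes over 64 s, if anything falls off the work surface, if the arm or the gripper's body presses on something with over 40 N, if the wrist force passes 120 N, or if a joint passes its speed limit or range.

ROBOT

A 6-joint arm with a two-finger parallel gripper is mounted at the origin on the work surface. World frame = base frame: x ahead of the robot, y to its left, z up, the work surface at z = 0. Lengths are in m, angles in degrees, forces in N, time in s.
With the tool pointing down it reaches from about 0.35 to 0.875 m from the base axis. Payload 4.2 kg.
Tool frame: the origin (TCP) lies midway between the tips of the shut fingers; the grasp point (between the pads) lies 19 mm behind it; z points along the fingers, y is the direction in which the jaws open and shut (so a half turn about z gives the same grasp; the last joint's range is limited). The gripper opens to 87 mm and grips with 3 to 60 N. Pads are 19 mm wide; open, the fingers measure 117 mm over their backs; the gripper's body (75 mm by 190 mm) begins 51 mm behind the grasp point.
Start: joints at [-57.548, 22.042, 0.453, 0, -68.411, -14.817], TCP at [0.189, -0.596, 0.223] pointing down, gripper open.
Joint ranges: [-179.83, 179.83], [-69.29, 118.12], [-61.27, 80.66], [-181.25, 117.63], [-171.15, -9.14], [-177.46, 177.46]. Speed limits (degrees/s): [159.86, 159.86, 180, 180, 180, 180].

INTERFACE

Orientations are given as a 3x3 rotation matrix whose columns are the frame's x, y, z axes.
In Python, from station import r gives the robot as it stands.
- The arm moves only by the tool servo_tool, never from a script. Its arguments are lists of equal length, an entry for each row: "slide": the shift along the world's x, y, z in units of 60 mm (1.0 is 60 mm), a list of three; "twist": the turn, a rotation vector about the world's x, y, z in units of 6 degrees (1.0 is 6 degrees), a list of three; "gripper": the closure, from 0 (fully open) to 1 (shut). In form: {"slide": [[x, y, z], ...], "twist": [[wx, wy, wz], ...], "gripper": [gripper, ...]}. A call has 1 to 12 rows; each row shifts and turns the commanded pose from where the row before left it; what a row does not reach is not made up. A row lasts 1/8 s, in which the tool goes at most 62.5 mm and 10.7 degrees, less where a joint would pass 70% of its speed; a pose out of reach is approached as far as the arm can. A call is refused whole if a number of a shift passes 1 or a number of a turn 1, either way. A call with a gripper value outside its range is refused whole. The fingers move at their own pace and stop on an object; the grip force is fixed at half the most. Time passes only in rows, so rows that do not move let the fingers close. It gives the time, the measured TCP pose, the force and the opening at its end, in the units of the state.
- r.sense(): the state, without advancing time (a new reading comes with each control period).
- r.capture(name): name is "side" or "top"; returns a dict with "image" (420x560x3 uint8, blue, green, red), "intrinsics" (3x3 intrinsics, pixels), "R" (3x3) and "t" (3): a world point X has camera coordinates R X + t. Camera axes: x right, y down, z forward; pixel columns grow to the right and rows downward; lengths in m; the calibration is good to about 2 mm. A picture is of the moment at which its call begins. There is no depth.
- r.finish_job(): hands the job in, once; it reports no verdict.
The state is a dict: "time_s": time; "joints": joint angles; "joint_velocities": joint speeds; "effort": joint torques, N m; "tcp_pos": TCP position; "ee_rot": TCP orientation; "wrist_force": force on the tool from outside, world axes, zero at the start; "moment": the same for the moment, N m; "gripper_width": opening from 0.0 (shut) to 1.0 (fully open).
Only numpy, scipy, OpenCV 4.12 (cv2) and the standard library are available. Lean on these libraries where they do the work, as an engineer would, in place of code of your own. Each camera call takes 0.05 s, during which the arm holds its last target.

## Working session

There is one attempt and no reset: what is moved stays moved. The work goes in short steps, Python scripts to look and compute and a tool call to move; the robot and the scene stay as the last step left them, time stands still between calls to the robot, and variables do not carry over. Pictures are saved under pics/ and viewed, and the job is handed in when it is done.

Besides the shell and the picture viewer there is one more tool, called after ">>>" as a command line: name --argument value ..., lists and objects as JSON in quotes. servo_tool: Moves the arm, as the interface text tells. Its arguments: {"type":"object","properties":{"slide":{"type":"array","items":{"type":"array","items":{"type":"number"}}},"twist":{"type":"array","items":{"type":"array","items":{"type":"number"}}},"gripper":{"type":"array","items":{"type":"number"}}},"required":["slide","twist","gripper"]}

```bash
ls; mkdir -p pics
python3 - <<'E'
from station import r
import cv2,json
s=r.sense(); print({k:s[k] for k in('time_s','tcp_pos','ee_rot','wrist_force','gripper_width')})
for n in('side','top'):
    c=r.capture(n); cv2.imwrite(f'pics/{n}0.png',c['image']); print(n,c['intrinsics'],c['R'],c['t'])
E
```

```text
pics
{'time_s': 0.0, 'tcp_pos': array([ 0.1891975 , -0.59502973,  0.22144227]), 'ee_rot': array([[-9.53047974e-01, -3.02818447e-01, -7.40313146e-04],
       [-3.02819343e-01,  9.53045670e-01,  2.09672112e-03],
       [ 7.06264068e-05,  2.22245695e-03, -9.99997528e-01]]), 'wrist_force': array([ 0.38697827, -0.47896262, -0.54796794]), 'gripper_width': 1.0033610518652614}
side [[512.11475898   0.         271.70778178]
 [  0.         512.11475898 201.3903033 ]
 [  0.           0.           1.        ]] [[ 0.98693222 -0.16108814  0.00392353]
 [-0.10631046 -0.66923976 -0.73540209]
 [ 0.12109034  0.7253749  -0.67761964]] [-0.52777929  0.06498233  1.62486272]
top [[380.02506964   0.         284.98067911]
 [  0.         380.02506964 203.45133537]
 [  0.           0.           1.        ]] [[ 0.02789951 -0.99937737 -0.02159841]
 [-0.99531674 -0.0257726  -0.0931685 ]
 [ 0.09255384  0.02409661 -0.99541606]] [-0.06528718  0.55491734  1.41802988]
```

View pics/side0.png

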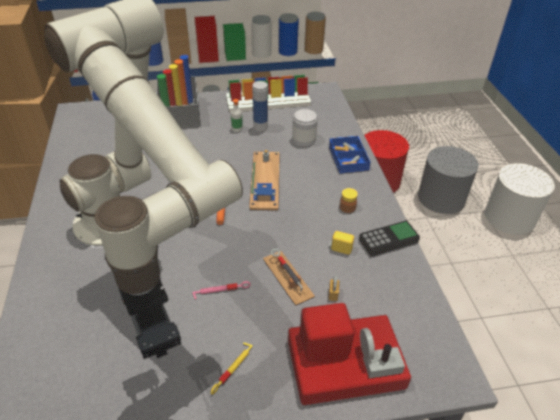

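View pics/top0.png

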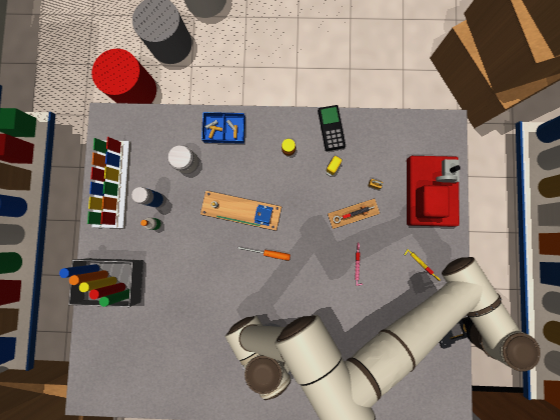

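The side view shows the spring's cradle near (288,277) and the board at (265,180); in the top view they are at (354,213) and (241,210). I'll zoom in on both.

```bash
cat > h.py <<'E'
import numpy as np,cv2
from station import r
def zoom(img,x0,y0,w,h,name,k=None):
    k=k or min(800/w,600/h)
    k=int(k)
    c=cv2.resize(img[y0:y0+h,x0:x0+w],None,fx=k,fy=k,interpolation=cv2.INTER_CUBIC)
    for x in range(0,w,10):
        cv2.putText(c,str(x0+x),(x*k,8),0,.3,(255,255,255),1); cv2.line(c,(int((x+.5)*k),10),(int((x+.5)*k),14),(255,255,255),1)
    for y in range(0,h,10):
        cv2.putText(c,str(y0+y),(0,int((y+.5)*k)+3),0,.3,(255,255,255),1)
    cv2.imwrite('pics/'+name,c)
def pr(c,X):
    p=c['R']@np.asarray(X,float)+c['t']; p=c['intrinsics']@p; return p[:2]/p[2]
def onz(c,u,z):
    d=c['R'].T@np.linalg.solve(c['intrinsics'],[u[0],u[1],1.]); o=-c['R'].T@c['t']
    return o+d*(z-o[2])/d[2]
E
python3 - <<'E'
from h import *
s=cv2.imread('pics/side0.png');t=cv2.imread('pics/top0.png')
zoom(s,255,245,66,60,'sc.png');zoom(s,240,140,50,75,'sb.png');zoom(t,320,190,66,45,'tc.png');zoom(t,195,180,95,55,'tb.png')
E
```

```text
(no output)
```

View pics/sc.png

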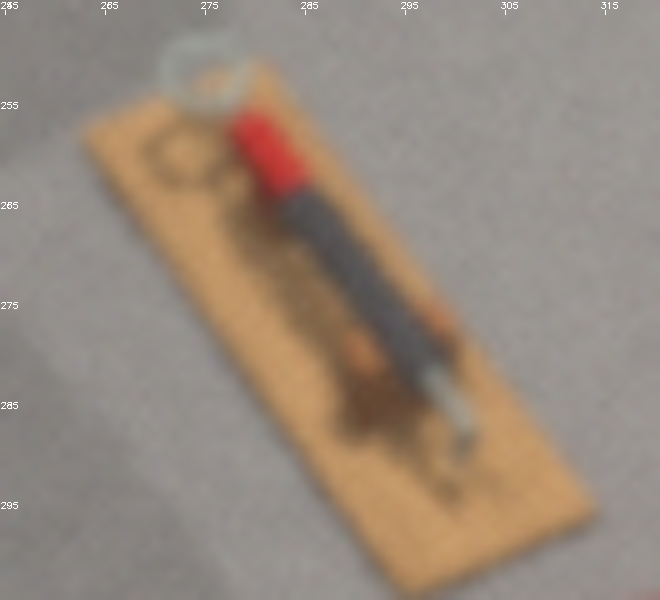

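View pics/sb.png

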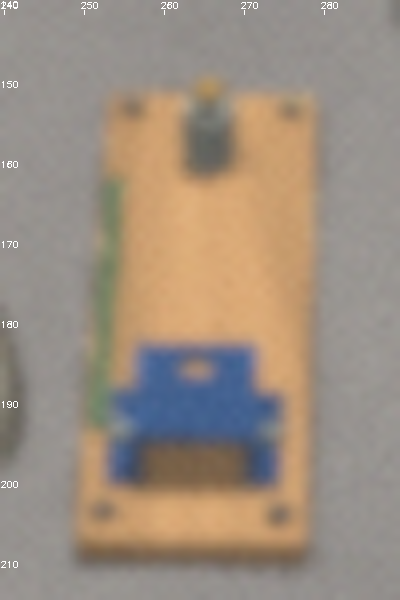

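View pics/tc.png

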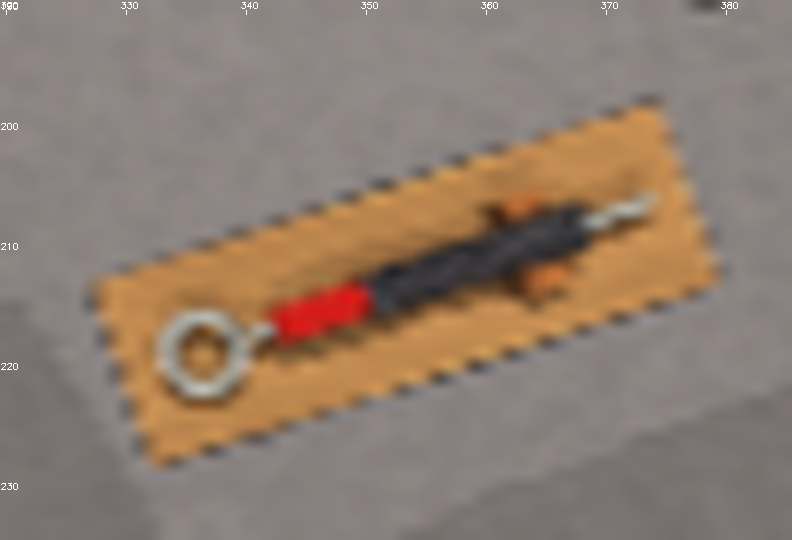

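View pics/tb.png

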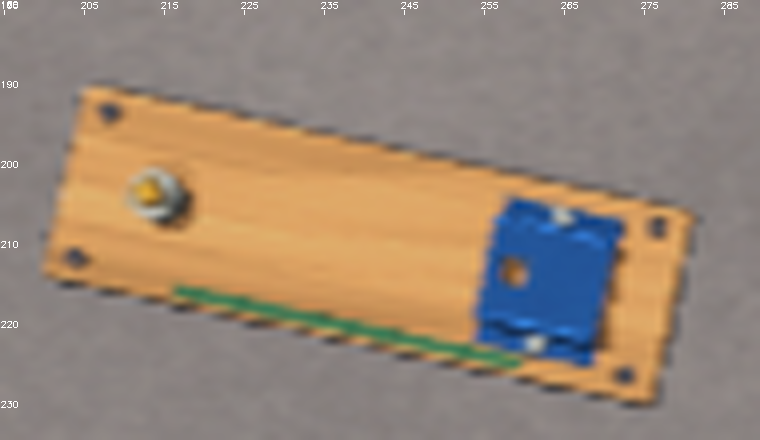

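Both views show the spring with its eye at about (336,219) and hook end at about (374,206) in the top view. The post head is at (213,203) and the bracket hole at (258,213). Next I'll measure these with sub-pixel accuracy.

Run:
```python
from h import *
cs={n:r.capture(n) for n in('side','top')}
def cent(n,box,f,pow=1):
    im=cs[n]['image'].astype(float);x0,y0,x1,y1=box
    p=im[y0:y1,x0:x1];w=np.clip(f(p[...,0],p[...,1],p[...,2]),0,None)
    yy,xx=np.mgrid[y0:y1,x0:x1]; return np.array([(w*xx).sum(),(w*yy).sum()])/w.sum()
red=lambda b,g,rr:rr-1.0*np.maximum(b,g)-70
R={}
R['side']=cent('side',(272,250,292,268),lambda b,g,rr:rr-g-80)
R['top']=cent('top',(338,208,354,222),lambda b,g,rr:rr-g-80)
for n in R: print('red',n,R[n],onz(cs[n],R[n],.041))
# triangulate
def tri(u,v):
    from scipy.optimize import least_squares
    return least_squares(lambda X:np.r_[pr(cs['side'],X)-u,pr(cs['top'],X)-v],[.5,-.2,.04])
q=tri(R['side'],R['top']);print(q.x,q.fun)
# cradle wood minAreaRect; board
for n,box in(('top',(322,194,384,232)),('top',(197,186,286,234)),('side',(255,245,321,308)),('side',(247,145,283,212))):
    x0,y0,x1,y1=box;im=cs[n]['image'][y0:y1,x0:x1].astype(int)
    m=((im[...,2]-im[...,0])>40).astype(np.uint8)
    ct=max(cv2.findContours(m,cv2.RETR_EXTERNAL,cv2.CHAIN_APPROX_NONE)[0],key=cv2.contourArea)
    rc=cv2.minAreaRect(ct);bp=cv2.boxPoints(rc)+[x0,y0]
    z=.008 if box[0] in(322,255) else .015
    W=np.array([onz(cs[n],p,z) for p in bp]);c=W.mean(0);
    e1=W[1]-W[0];e2=W[2]-W[1];L=e1 if np.linalg.norm(e1)>np.linalg.norm(e2) else e2
    print(n,box,'c',c.round(4),'sizes',np.linalg.norm(e1),np.linalg.norm(e2),'yaw',np.degrees(np.arctan2(L[1],L[0])))
ye=lambda b,g,rr:rr-b-115
u=cent('top',(208,198,219,209),ye);print('head top',u,onz(cs['top'],u,.0575))
hole=cent('top',(255,209,263,217),lambda b,g,rr:rr-b+20);print('hole',hole,onz(cs['top'],hole,.0415))
hs=cent('side',(260,183,268,189),lambda b,g,rr:rr-b+20);print('hole s',hs,onz(cs['side'],hs,.0415))
print('post side ped top (265,155)?',onz(cs['side'],(265,150),.0575))
for p in((336.2,218.8),):print('eye top',onz(cs['top'],p,.040))
print('eye side',onz(cs['side'],(274.5,251.7),.040))
print('hooktop',onz(cs['top'],(373.5,206.3),.038), onz(cs['side'],(300.5,285),.038))
```

```text
red side [281.55454545 259.65757576] [ 0.51762457 -0.27806569  0.041     ]
red top [346.27441614 215.48354565] [ 0.51584508 -0.28069484  0.041     ]
[ 0.51660329 -0.28041855  0.04379347] [-0.19239051  0.01848666  0.03243191 -0.25141178]
top (322, 194, 384, 232) c [ 0.5278 -0.3122  0.008 ] sizes 0.19188203758184427 0.06176916907417856 yaw -70.58478970692671
top (197, 186, 286, 234) c [0.5281 0.1203 0.015 ] sizes 0.0952991244197101 0.3027521462138909 yaw -100.48405464755236
side (255, 245, 321, 308) c [ 0.5294 -0.3117  0.008 ] sizes 0.07150427962686284 0.20502149887994991 yaw -71.80006843464861
side (247, 145, 283, 212) c [0.5282 0.1192 0.015 ] sizes 0.3164568431494909 0.10689431701871735 yaw 81.48260569850194
head top [211.29106628 202.08645533] [0.55146478 0.22380636 0.0575    ]
hole [257.14619289 212.2822335 ] [0.51898368 0.05277631 0.0415    ]
hole s [263.93573265 184.66066838] [0.51702588 0.05221191 0.0415    ]
post side ped top (265,155)? [0.5461964  0.21864581 0.0575    ]
eye top [ 0.5025145  -0.24351439  0.04      ]
eye side [ 0.50293109 -0.24422105  0.04      ]
hooktop [ 0.55315667 -0.38218445  0.038     ] [ 0.55323622 -0.37299007  0.038     ]
```

```bash
cat >> h.py <<'E'
def T(o,yaw,P):
    a=np.radians(yaw);c,s=np.cos(a),np.sin(a);P=np.atleast_2d(np.asarray(P,float))
    return np.c_[o[0]+c*P[:,0]-s*P[:,1],o[1]+s*P[:,0]+c*P[:,1],P[:,2]]
def rect(x0,x1,y0,y1,z): return [(x0,y0,z),(x1,y0,z),(x1,y1,z),(x0,y1,z)]
def circ(x,y,d,z): return [(x+d/2*np.cos(a),y+d/2*np.sin(a),z) for a in np.linspace(0,2*np.pi,24,endpoint=False)]
def over(c,img,box,name,items,k):
    x0,y0,w,h=box
    im=cv2.resize(img[y0:y0+h,x0:x0+w],None,fx=k,fy=k,interpolation=cv2.INTER_CUBIC)
    for P,col in items:
        q=np.array([pr(c,p) for p in P]); q=((q-[x0,y0]+.5)*k)
        cv2.polylines(im,[np.round(q*16).astype(np.int32)],len(P)>2,col,1,cv2.LINE_AA,4)
    cv2.imwrite('pics/'+name,im)
def board(o,yaw,hx):
    px=.102
    L=[(rect(-.15,.15,-.0475,.0475,.015),(0,255,255)),(rect(hx-.044,hx+.014,-.025,.025,.0435),(255,255,0)),(rect(hx-.006,hx+.006,-.006,.006,.0435),(0,255,0)),
    (circ(px,0,.024,.045),(255,255,255)),(circ(px,0,.0136,.0575),(0,0,255))]
    return [(T(o,yaw,P),c) for P,c in L]
def spring(o,yaw):
    L=[(rect(-.015,.015,-.006,.006,.045),(255,255,0)),(circ(.038,0,.028,.0405),(0,255,0)),(circ(.038,0,.018,.0405),(0,255,0)),([(-.108,0,.0405),(-.015,0,.038+.008)],(255,0,255)),([(-.103,0,.018),(-.108,0,.038)],(255,0,255))]
    return [(T(o,yaw,P),c) for P,c in L]
E
python3 - <<'E'
from h import *
s=r.capture('side');t=r.capture('top')
B=board((.528,.120),79.52,-.070)
over(t,t['image'],(195,180,95,55),'ob1.png',B,8)
over(s,s['image'],(240,140,50,75),'ob2.png',B,8)
S=spring((.5160,-.2805),-70.58+180)
over(t,t['image'],(320,190,66,45),'oc1.png',S,12)
over(s,s['image'],(255,245,66,60),'oc2.png',S,10)
a=cv2.imread('pics/ob1.png');b=cv2.imread('pics/ob2.png')
E
```

```text
(no output)
```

View pics/ob1.png

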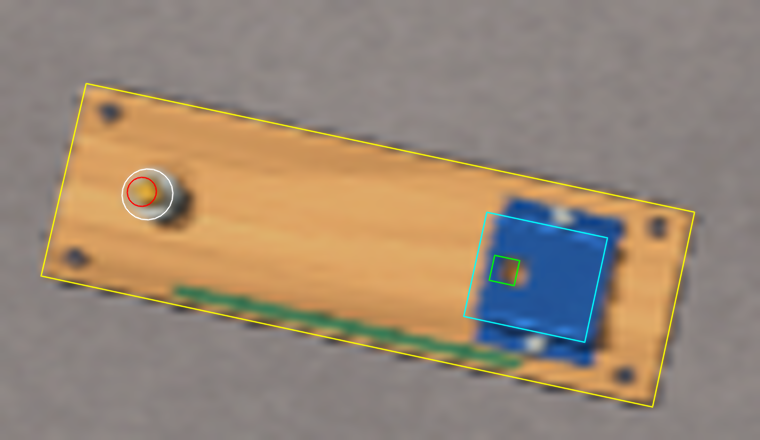

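View pics/ob2.png

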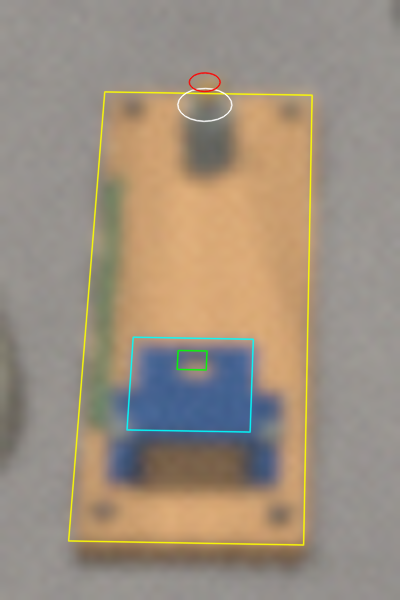

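View pics/oc1.png

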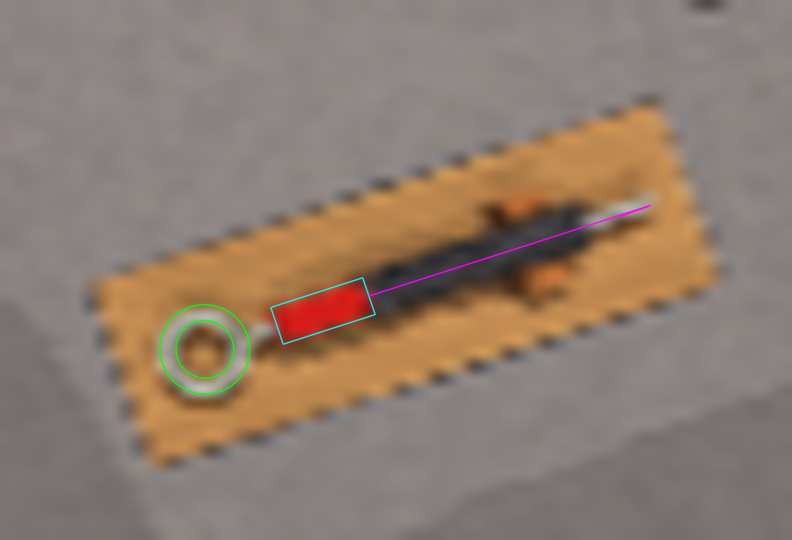

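View pics/oc2.png

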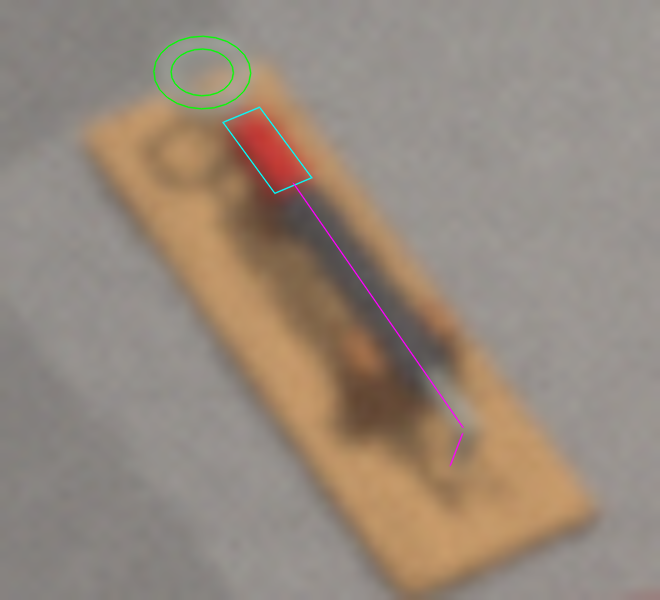

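Run:
```python
from h import *
s=r.capture('side');t=r.capture('top')
B=board((.5275,.1172),79.4,-.0725)
over(t,t['image'],(195,180,95,55),'ob3.png',B,8)
over(s,s['image'],(240,140,50,75),'ob4.png',B,8)
```

```text
(no output)
```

View pics/ob3.png

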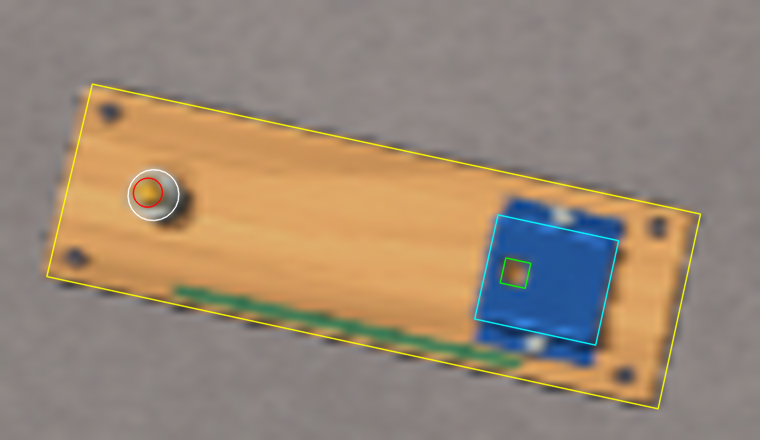

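View pics/ob4.png

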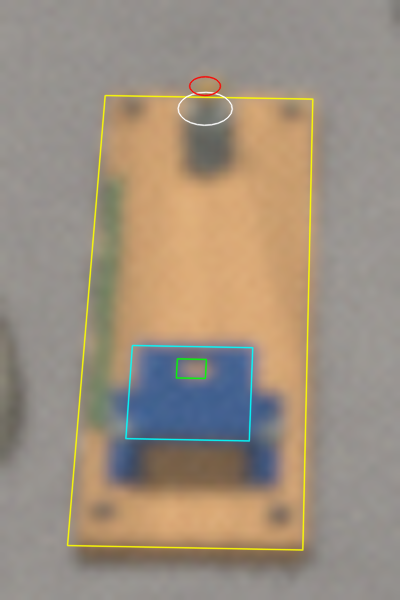

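>>> servo_tool --slide '[[0.454, 0.44, 0], [0.454, 0.44, 0], [0.454, 0.44, 0], [0.454, 0.44, 0], [0.454, 0.44, -0.1], [0.454, 0.44, -0.1], [0.454, 0.44, -0.2], [0.454, 0.44, -0.2], [0.454, 0.44, -0.3], [0.454, 0.44, -0.3], [0.454, 0.44, -0.3], [0.454, 0.44, -0.3]]' --twist '[[0, 0, 1], [0, 0, 1], [0, 0, 1], [0, 0, 1], [0, 0, 1], [0, 0, 1], [0, 0, 1], [0, 0, 1], [0, 0, 1], [0, 0, 1], [0, 0, 1], [0, 0, 1]]' --gripper '[0.3, 0.3, 0.3, 0.3, 0.3, 0.3, 0.3, 0.3, 0.3, 0.3, 0.3, 0.3]'

```text
time_s: 1.9
tcp_pos: [0.5172, -0.2779, 0.1142]
ee_rot: [[-0.003, -1.0, 0.0], [-1.0, 0.003, -0.0], [0.0, -0.0, -1.0]]
wrist_force: [-0.1, -0.3, 0.2]
gripper_width: 0.7
```

>>> servo_tool --slide '[[0, 0, 0], [0, 0, 0], [0, 0, 0], [0, 0, 0], [0, 0, 0]]' --twist '[[0, 0, 1], [0, 0, 1], [0, 0, 1], [0, 0, 0.33], [0, 0, 0]]' --gripper '[0.3, 0.3, 0.3, 0.3, 0.3]'

```text
time_s: 2.52
tcp_pos: [0.5163, -0.2788, 0.1146]
ee_rot: [[0.335, -0.942, 0.0], [-0.942, -0.335, -0.0], [0.0, -0.0, -1.0]]
wrist_force: [0.8, 0.1, -0.3]
gripper_width: 0.698
```

```bash
cat >> h.py <<'E'
def st():
    s=r.sense();R=s['ee_rot'];print('t',round(s['time_s'],2),'tcp',(s['tcp_pos']*1000).round(1),'yaw',np.degrees(np.arctan2(R[1,1],R[0,1])).round(2),'z',R[:,2].round(4),'F',s['wrist_force'].round(2),'M',s['moment'].round(3),'w',(s['gripper_width']*87).round(1));return s
E
python3 - <<'E'
from h import *
st()
s=r.capture('side');t=r.capture('top')
zoom(s['image'],230,190,100,100,'a1.png');zoom(t['image'],310,180,90,60,'a2.png')
E
```

```text
Traceback (most recent call last):
  File "h.py", line 38, in st
    s=r.sense();R=s['ee_rot'];print('t',round(s['time_s'],2),'tcp',(s['tcp_pos']*1000).round(1),'yaw',np.degrees(np.arctan2(R[1,1],R[0,1])).round(2),'z',R[:,2].round(4),'F',s['wrist_force'].round(2),'M',s['moment'].round(3),'w',(s['gripper_width']*87).round(1));return s
                                                                                                                                                                                                                                    ^^^^^^^^^^^^^^^^^^^^^^^^^^^^^
AttributeError: 'float' object has no attribute 'round'
```

>>> servo_tool --slide '[[0, -0.02, -0.3], [0, 0, -0.3], [0, 0, -0.3], [0, 0, -0.3], [0, 0, -0.2], [0, 0, -0.17], [0, 0, 0], [0, 0, 0]]' --twist '[[0, 0, 0], [0, 0, 0], [0, 0, 0], [0, 0, 0], [0, 0, 0], [0, 0, 0], [0, 0, 0], [0, 0, 0]]' --gripper '[0.3, 0.3, 0.3, 0.3, 0.3, 0.3, 0.3, 0.3]'

```text
time_s: 3.52
tcp_pos: [0.5167, -0.2802, 0.0209]
ee_rot: [[0.336, -0.942, 0.001], [-0.942, -0.336, -0.0], [0.001, -0.001, -1.0]]
wrist_force: [0.7, 0.7, -0.3]
gripper_width: 0.697
```

```bash
sed -i "s/(s\['gripper_width'\]\*87).round(1)/round(float(s['gripper_width'])*87,1)/" h.py
python3 - <<'E'
from h import *
st()
s=r.capture('side');t=r.capture('top')
zoom(s['image'],230,210,100,90,'a1.png');zoom(t['image'],310,180,90,60,'a2.png')
E
```

```text
t 3.52 tcp [ 516.7 -280.2   20.9] yaw -160.38 z [ 1.e-03 -4.e-04 -1.e+00] F [ 0.68  0.71 -0.26] M [0.043 0.144 0.011] w 60.6
```

View pics/a1.png

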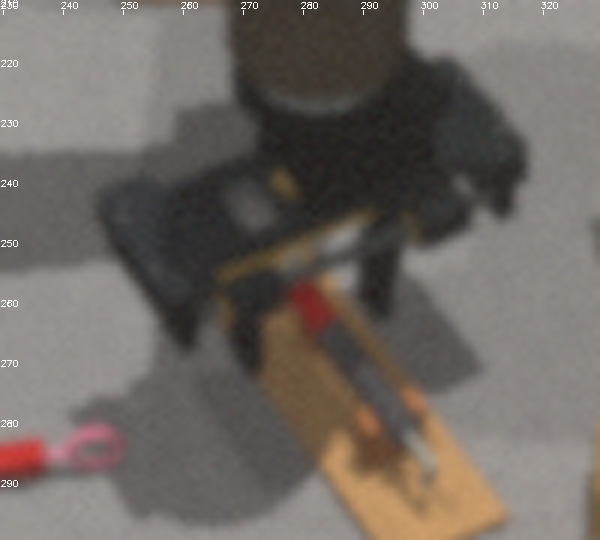

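View pics/a2.png

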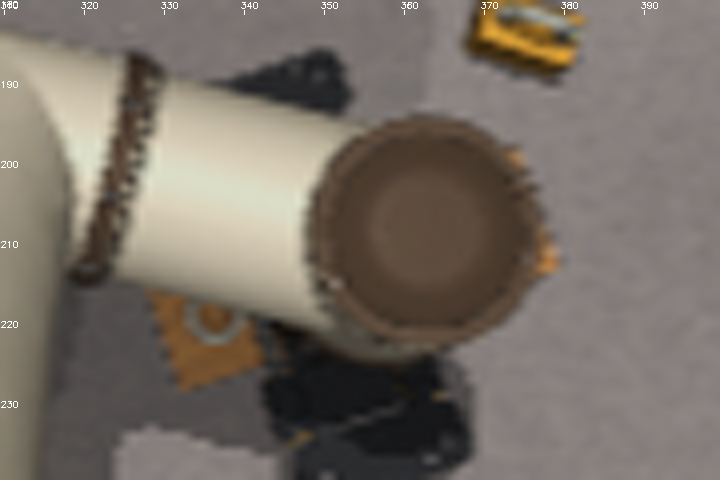

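The fingers straddle the plug (side view: fingers at 247 and 291, plug at about 282,258). I'll close, then lift.

>>> servo_tool --slide '[[0, 0, 0], [0, 0, 0], [0, 0, 0], [0, 0, 0], [0, 0, 0], [0, 0, 0], [0, 0, 0], [0, 0, 0], [0, 0, 0], [0, 0, 0]]' --twist '[[0, 0, 0], [0, 0, 0], [0, 0, 0], [0, 0, 0], [0, 0, 0], [0, 0, 0], [0, 0, 0], [0, 0, 0], [0, 0, 0], [0, 0, 0]]' --gripper '[0.6, 0.75, 0.85, 1, 1, 1, 1, 1, 1, 1]'

```text
time_s: 4.88
tcp_pos: [0.5173, -0.2799, 0.0204]
ee_rot: [[0.336, -0.942, 0.002], [-0.942, -0.336, -0.0], [0.001, -0.002, -1.0]]
wrist_force: [4.4, 3.5, -1.5]
gripper_width: 0.139
```

Run:
```python
from h import *
st()
```

```text
t 4.88 tcp [ 517.3 -279.9   20.4] yaw -160.37 z [ 2.1e-03 -2.0e-04 -1.0e+00] F [ 4.37  3.46 -1.48] M [ 0.831 -1.251  0.02 ] w 12.1
```

>>> servo_tool --slide '[[0, 0, 0.1], [0, 0, 0.2], [0, 0, 0.3], [0, 0, 0.4], [0, 0, 0.3], [0, 0, 0], [0, 0, 0]]' --twist '[[0, 0, 0], [0, 0, 0], [0, 0, 0], [0, 0, 0], [0, 0, 0], [0, 0, 0], [0, 0, 0]]' --gripper '[1, 1, 1, 1, 1, 1, 1]'

```text
time_s: 5.75
tcp_pos: [0.5148, -0.2799, 0.0975]
ee_rot: [[0.335, -0.942, -0.003], [-0.942, -0.335, 0.001], [-0.002, 0.002, -1.0]]
wrist_force: [-0.2, 0.4, -2.1]
gripper_width: 0.135
```

Run:
```python
from h import *
st()
s=r.capture('side')
zoom(s['image'],230,190,100,100,'a3.png')
```

```text
t 5.75 tcp [ 514.8 -279.9   97.5] yaw -160.42 z [-2.8e-03  9.0e-04 -1.0e+00] F [-0.22  0.42 -2.08] M [ 0.074  0.106 -0.004] w 11.7
```

View pics/a3.png

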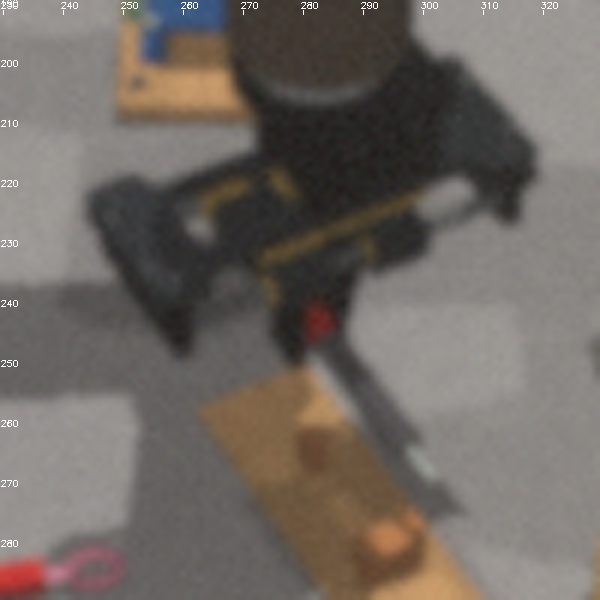

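```bash
cat >> h.py <<'E'
def ovspring(c,box,name,k,dx=0,dz=0,extra=[]):
    s=r.sense();R=s['ee_rot'];yaw=np.degrees(np.arctan2(R[1,1],R[0,1]))-90
    a=np.radians(yaw);p=s['tcp_pos'];o=p[:2]+dx*np.array([np.cos(a),np.sin(a)])
    it=[(P+[0,0,p[2]+.019-.038+dz],col) for P,col in spring(o,yaw)]
    over(c,c['image'],box,name,it+extra,k)
E
python3 - <<'E'
from h import *
st()
s=r.capture('side')
ovspring(s,(260,210,60,70),'a4.png',8)
E
```

```text
t 5.8 tcp [ 514.9 -279.9   97.2] yaw -160.42 z [-3.1e-03  9.0e-04 -1.0e+00] F [-1.04  0.39 -1.47] M [ 0.022  0.093 -0.015] w 11.6
```

View pics/a4.png

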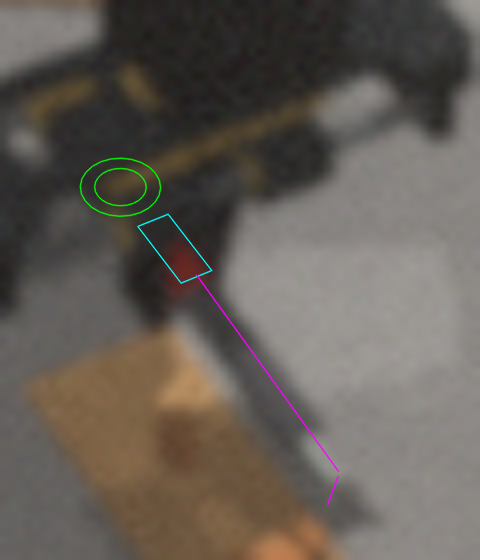

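>>> servo_tool --slide '[[0.026, 0.3, 0], [0.026, 0.55, 0], [0.026, 0.65, 0], [0.026, 0.7, 0], [0.026, 0.7, 0], [0.026, 0.7, 0], [0.026, 0.7, 0], [0.026, 0.7, 0], [0.026, 0.7, 0], [0.026, 0.65, 0], [0.026, 0.5, 0], [0.026, 0.27, 0]]' --twist '[[0, 0, -0.418], [0, 0, -0.418], [0, 0, -0.418], [0, 0, -0.418], [0, 0, -0.418], [0, 0, -0.418], [0, 0, -0.418], [0, 0, -0.418], [0, 0, -0.418], [0, 0, -0.418], [0, 0, -0.418], [0, 0, -0.418]]' --gripper '[1, 1, 1, 1, 1, 1, 1, 1, 1, 1, 1, 1]'

```text
time_s: 7.35
tcp_pos: [0.5345, 0.1485, 0.0975]
ee_rot: [[-0.182, -0.983, -0.002], [-0.983, 0.182, -0.001], [0.001, 0.001, -1.0]]
wrist_force: [0.4, -0.3, -1.3]
gripper_width: 0.132
```

>>> servo_tool --slide '[[0, 0, 0], [0, 0, 0], [0, 0, 0]]' --twist '[[0, 0, 0], [0, 0, 0], [0, 0, 0]]' --gripper '[1, 1, 1]'

```text
time_s: 7.72
tcp_pos: [0.5347, 0.1463, 0.0981]
ee_rot: [[-0.183, -0.983, -0.001], [-0.983, 0.183, -0.0], [0.001, 0.001, -1.0]]
wrist_force: [-0.6, 0.2, -1.2]
gripper_width: 0.135
```

Run:
```python
from h import *
st()
s=r.capture('side');t=r.capture('top')
cv2.imwrite('pics/s5.png',s['image'])
ovspring(s,(235,110,60,90),'a5.png',6,extra=board((.5283,.1175),79.5,-.0725)[1:3])
zoom(t['image'],195,180,95,55,'a6.png');zoom(s['image'],235,120,60,80,'a7.png')
```

```text
t 7.72 tcp [534.7 146.3  98.1] yaw 169.48 z [-7.e-04 -4.e-04 -1.e+00] F [-0.55  0.15 -1.16] M [ 0.064  0.133 -0.006] w 11.7
```

View pics/a5.png

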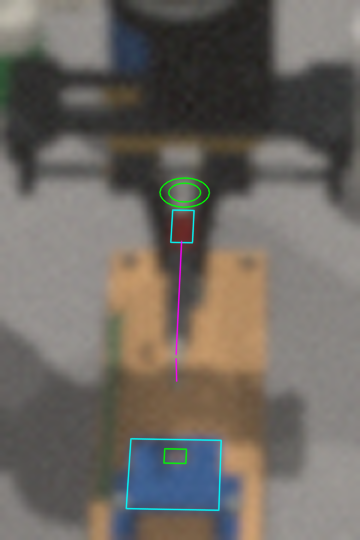

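View pics/a6.png

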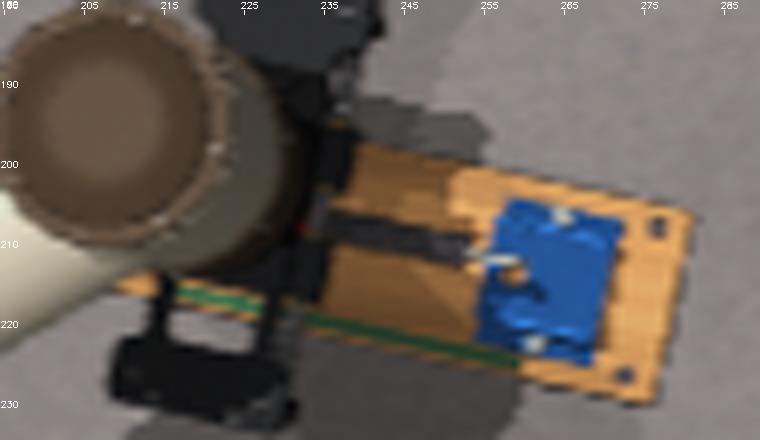

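View pics/a7.png

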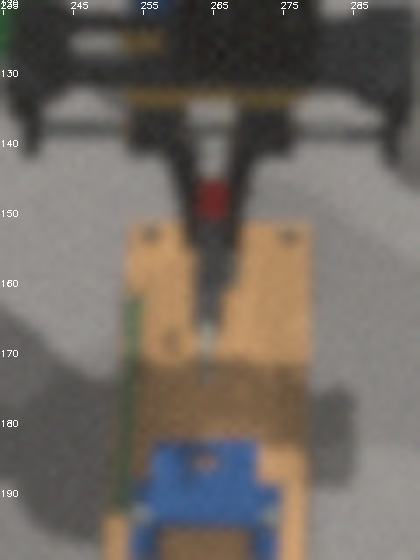

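>>> servo_tool --slide '[[0, 0.02, -0.2], [0, 0, -0.2], [0, 0, -0.2], [0, 0, -0.17], [0, 0, 0], [0, 0, 0]]' --twist '[[0, 0, 0], [0, 0, 0], [0, 0, 0], [0, 0, 0], [0, 0, 0], [0, 0, 0]]' --gripper '[1, 1, 1, 1, 1, 1]'

```text
time_s: 8.57
tcp_pos: [0.5353, 0.1485, 0.0523]
ee_rot: [[-0.182, -0.983, 0.0], [-0.983, 0.182, 0.0], [-0.0, -0.0, -1.0]]
wrist_force: [-0.2, 0.5, -0.5]
gripper_width: 0.133
```

Run:
```python
from h import *
st()
s=r.capture('side');t=r.capture('top')
ovspring(s,(235,135,60,75),'b5.png',8,extra=board((.5283,.1175),79.5,-.0725)[2:3])
ovspring(t,(215,190,70,45),'b8.png',11,extra=board((.5283,.1175),79.5,-.0725)[2:3])
zoom(t['image'],215,190,70,45,'b6.png');zoom(s['image'],235,135,60,75,'b7.png')
```

```text
t 8.57 tcp [535.3 148.5  52.3] yaw 169.53 z [ 5.e-04  1.e-04 -1.e+00] F [-0.21  0.48 -0.51] M [0.1   0.043 0.054] w 11.6
```

View pics/b5.png

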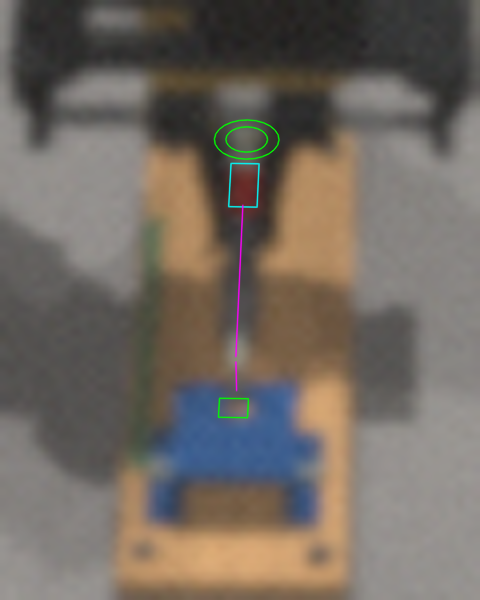

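View pics/b6.png

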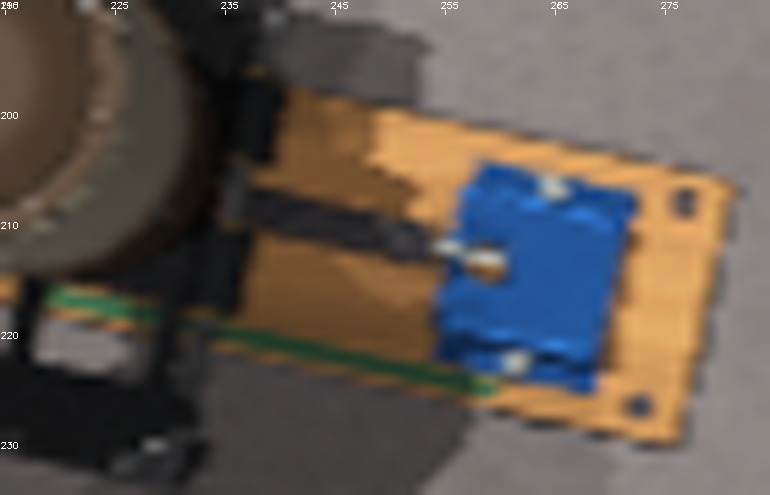

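View pics/b7.png

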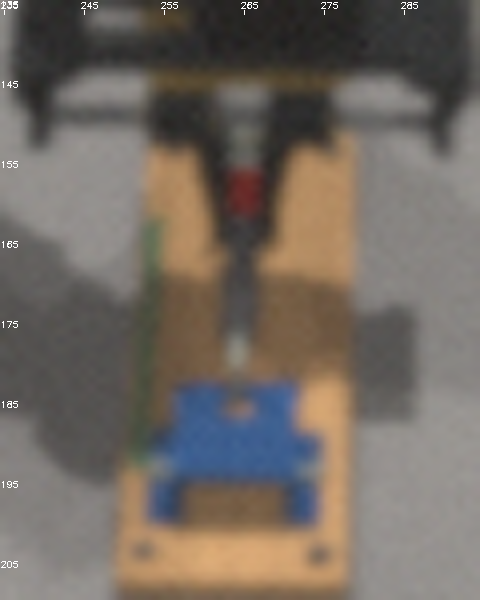

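View pics/b8.png

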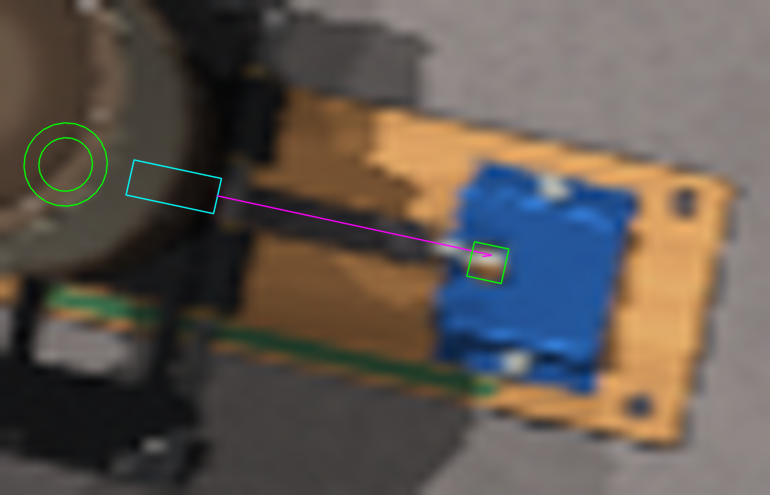

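The hook tip sits over the hole in both views (top: tip about (259,213), hole (259,214)). I'll lower it gently.

>>> servo_tool --slide '[[-0.015, 0, 0], [0, 0, -0.05], [0, 0, -0.05], [0, 0, -0.05], [0, 0, -0.05], [0, 0, 0], [0, 0, 0]]' --twist '[[0, 0, 0], [0, 0, 0], [0, 0, 0], [0, 0, 0], [0, 0, 0], [0, 0, 0], [0, 0, 0]]' --gripper '[1, 1, 1, 1, 1, 1, 1]'

```text
time_s: 9.55
tcp_pos: [0.5341, 0.1484, 0.0402]
ee_rot: [[-0.182, -0.983, 0.0], [-0.983, 0.182, -0.0], [0.0, -0.0, -1.0]]
wrist_force: [-0.3, 0.3, -0.2]
gripper_width: 0.133
```

Run:
```python
from h import *
st()
s=r.capture('side');t=r.capture('top')
zoom(t['image'],215,190,70,45,'c6.png');zoom(s['image'],235,135,60,75,'c7.png');st()
```

```text
t 9.55 tcp [534.1 148.4  40.2] yaw 169.52 z [ 1.e-04 -0.e+00 -1.e+00] F [-0.34  0.28 -0.23] M [ 0.084  0.117 -0.013] w 11.6
t 9.65 tcp [534.2 148.5  40.3] yaw 169.52 z [ 2.e-04  1.e-04 -1.e+00] F [ 0.04 -0.47 -1.36] M [0.053 0.15  0.051] w 11.5
```

View pics/c6.png

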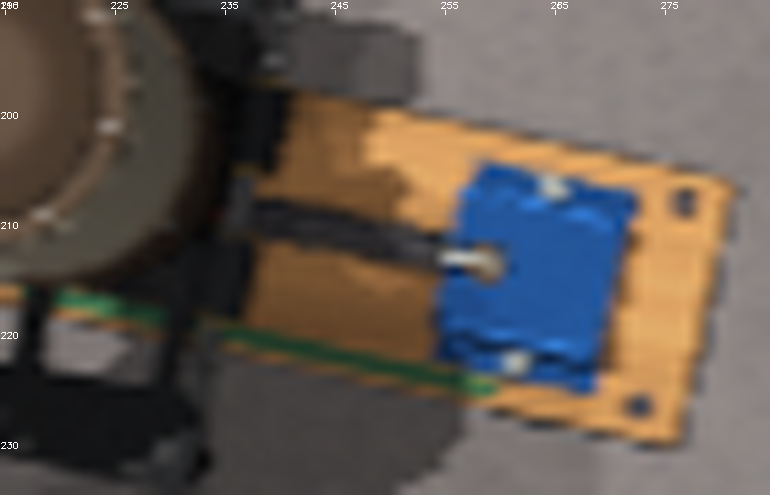

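View pics/c7.png

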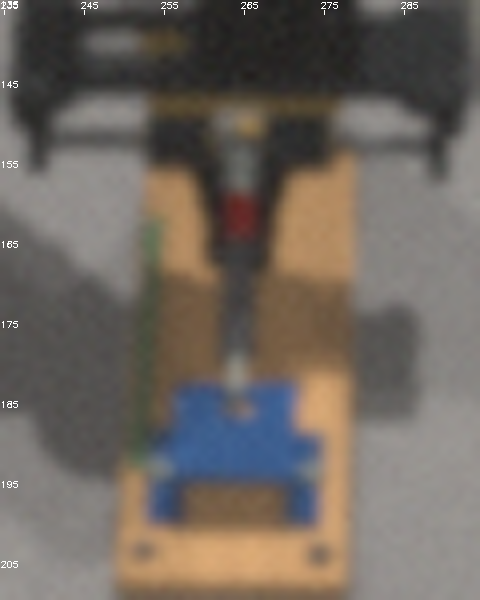

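>>> servo_tool --slide '[[0, 0, -0.05], [0, 0, -0.05], [0, 0, -0.05], [0, 0, 0], [0, 0, 0]]' --twist '[[0, 0, 0], [0, 0, 0], [0, 0, 0], [0, 0, 0], [0, 0, 0]]' --gripper '[1, 1, 1, 1, 1]'

```text
time_s: 10.28
tcp_pos: [0.5342, 0.1485, 0.0312]
ee_rot: [[-0.182, -0.983, 0.0], [-0.983, 0.182, 0.0], [-0.0, -0.0, -1.0]]
wrist_force: [-0.7, 0.9, -0.2]
gripper_width: 0.133
```

Run:
```python
from h import *
st()
s=r.capture('side');t=r.capture('top')
zoom(t['image'],215,190,70,45,'d6.png');zoom(s['image'],235,135,60,75,'d7.png');st()
```

```text
t 10.28 tcp [534.2 148.5  31.2] yaw 169.53 z [ 2.e-04  1.e-04 -1.e+00] F [-0.66  0.91 -0.18] M [ 0.19   0.07  -0.016] w 11.5
t 10.38 tcp [534.2 148.5  31.3] yaw 169.52 z [ 2.e-04  1.e-04 -1.e+00] F [-0.05  0.85  0.08] M [ 0.166  0.101 -0.021] w 11.8
```

View pics/d6.png

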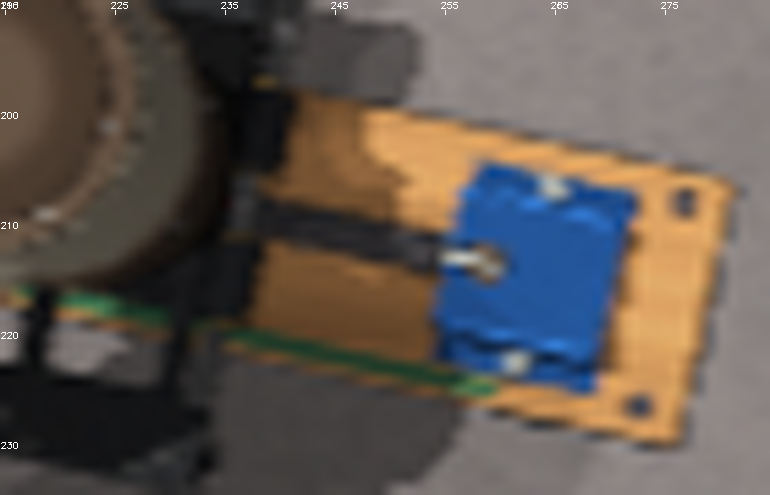

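View pics/d7.png

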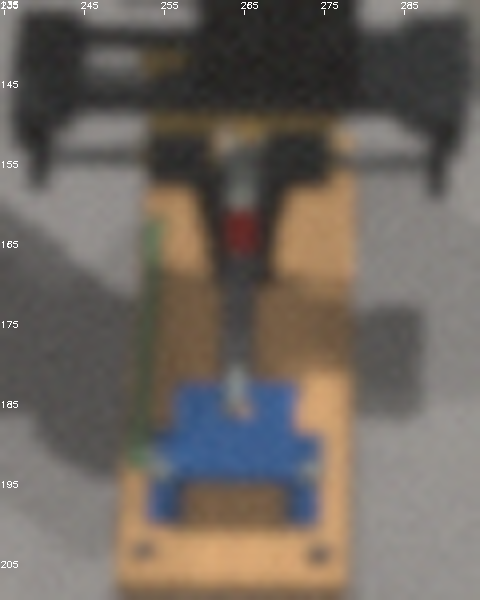

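>>> servo_tool --slide '[[0.006, 0.033, 0], [0.006, 0.033, 0], [0.006, 0.033, 0], [0.006, 0.033, 0], [0.006, 0.033, 0], [0, 0, 0], [0, 0, 0]]' --twist '[[0, 0, 0], [0, 0, 0], [0, 0, 0], [0, 0, 0], [0, 0, 0], [0, 0, 0], [0, 0, 0]]' --gripper '[1, 1, 1, 1, 1, 1, 1]'

```text
time_s: 11.25
tcp_pos: [0.5355, 0.1578, 0.031]
ee_rot: [[-0.182, -0.983, -0.001], [-0.983, 0.182, -0.001], [0.001, 0.001, -1.0]]
wrist_force: [-1.1, -3.5, -1.2]
gripper_width: 0.132
```

Run:
```python
from h import *
st()
s=r.capture('side');t=r.capture('top')
zoom(t['image'],215,190,70,45,'e6.png');zoom(s['image'],235,135,60,75,'e7.png');st()
```

```text
t 11.25 tcp [535.5 157.8  31. ] yaw 169.5 z [-9.e-04 -6.e-04 -1.e+00] F [-1.1  -3.46 -1.16] M [-0.968  0.162  0.043] w 11.5
t 11.35 tcp [535.6 158.   31. ] yaw 169.5 z [-7.e-04 -4.e-04 -1.e+00] F [-0.31 -3.58 -1.23] M [-0.882  0.211  0.039] w 11.7
```

View pics/e6.png

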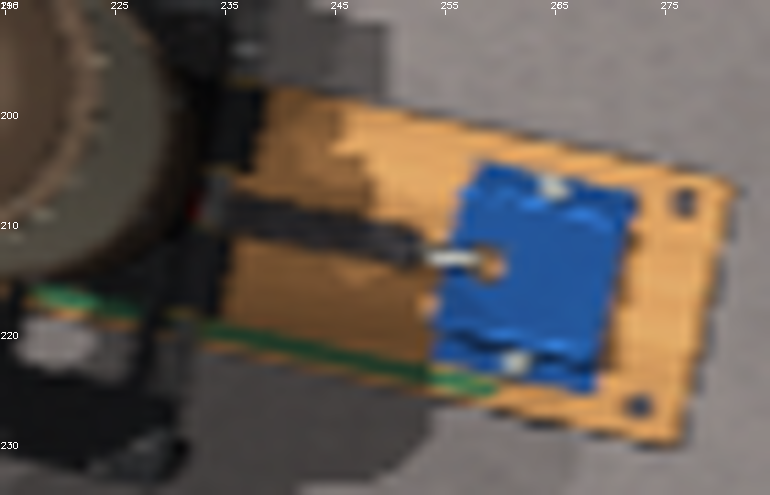

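>>> servo_tool --slide '[[0.001, 0.006, 0.03], [0.001, 0.006, 0.03], [0.001, 0.006, 0.03], [0.001, 0.006, 0.03], [0.001, 0.006, 0.03], [0.001, 0.006, 0.03], [0, 0, 0.01], [0, 0, 0]]' --twist '[[0.164, -0.03, 0], [0.164, -0.03, 0], [0.164, -0.03, 0], [0.164, -0.03, 0], [0.164, -0.03, 0], [0.164, -0.03, 0], [0, 0, 0], [0, 0, 0]]' --gripper '[1, 1, 1, 1, 1, 1, 1, 1]'

```text
time_s: 12.35
tcp_pos: [0.5363, 0.1605, 0.0426]
ee_rot: [[-0.181, -0.983, 0.019], [-0.978, 0.182, 0.103], [-0.105, 0.0, -0.995]]
wrist_force: [-1.6, -3.3, -2.1]
gripper_width: 0.136
```

Run:
```python
from h import *
x=st();g=x['tcp_pos']-.019*x['ee_rot'][:,2];print('grasp',g, 'eye',g-.038*x['ee_rot'][:,0])
s=r.capture('side');t=r.capture('top')
zoom(t['image'],215,190,70,45,'f6.png');zoom(s['image'],235,135,60,75,'f7.png');st()
```

```text
t 12.35 tcp [536.3 160.5  42.6] yaw 169.52 z [ 0.0189  0.1028 -0.9945] F [-1.59 -3.27 -2.14] M [-1.248  0.321 -0.038] w 11.8
grasp [0.53590226 0.1585003  0.06145272] eye [0.5427754  0.19566188 0.06542474]
t 12.45 tcp [536.2 160.5  42.5] yaw 169.53 z [ 0.0187  0.1027 -0.9945] F [-1.62 -3.09 -1.7 ] M [-1.187  0.311 -0.008] w 11.5
```

View pics/f6.png

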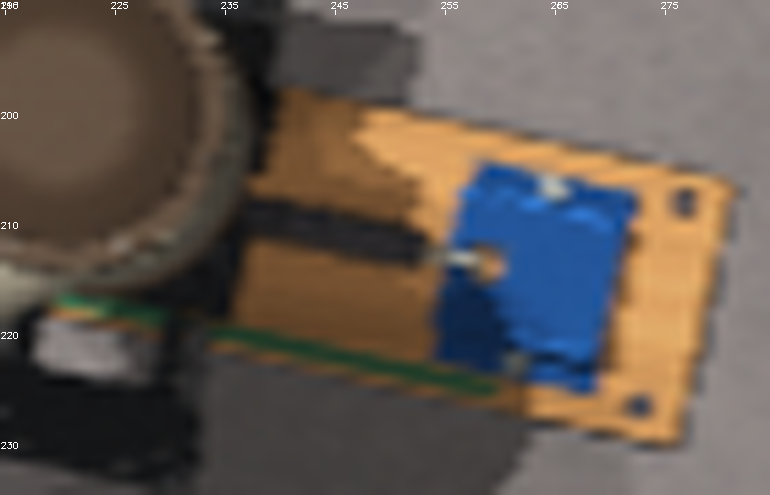

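View pics/f7.png

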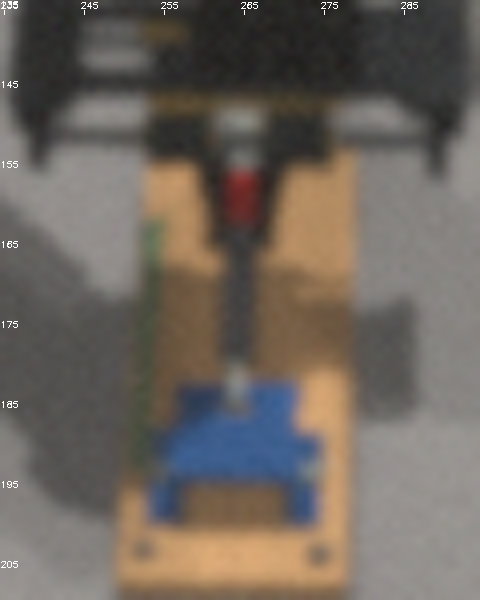

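>>> servo_tool --slide '[[0.009, 0.043, 0.005], [0.009, 0.043, 0.005], [0.009, 0.043, 0.005], [0.009, 0.043, 0.005], [0.009, 0.043, 0.005], [0.009, 0.043, 0.005], [0.009, 0.043, 0.005], [0.009, 0.043, 0.005], [0, 0, 0], [0, 0, 0]]' --twist '[[0, 0, 0], [0, 0, 0], [0, 0, 0], [0, 0, 0], [0, 0, 0], [0, 0, 0], [0, 0, 0], [0, 0, 0], [0, 0, 0], [0, 0, 0]]' --gripper '[1, 1, 1, 1, 1, 1, 1, 1, 1, 1]'

```text
time_s: 13.7
tcp_pos: [0.5397, 0.1803, 0.0445]
ee_rot: [[-0.181, -0.983, 0.017], [-0.978, 0.182, 0.101], [-0.103, 0.002, -0.995]]
wrist_force: [-1.0, -5.8, -2.0]
gripper_width: 0.138
```

Run:
```python
from h import *
x=st();g=x['tcp_pos']-.019*x['ee_rot'][:,2];print('grasp',g, 'eye',g-.038*x['ee_rot'][:,0])
s=r.capture('side');t=r.capture('top')
zoom(t['image'],195,180,95,55,'g6.png');zoom(s['image'],235,120,60,80,'g7.png',7);st()
```

```text
t 13.7 tcp [539.7 180.3  44.5] yaw 169.52 z [ 0.0166  0.1013 -0.9947] F [-0.97 -5.84 -2.04] M [-2.103  0.507 -0.006] w 12.0
grasp [0.53937712 0.17841484 0.06336336] eye [0.54626204 0.21558184 0.0672637 ]
t 13.8 tcp [539.7 180.3  44.5] yaw 169.52 z [ 0.0166  0.1013 -0.9947] F [-1.24 -6.66 -0.99] M [-1.976  0.425  0.029] w 11.4
```

View pics/g6.png

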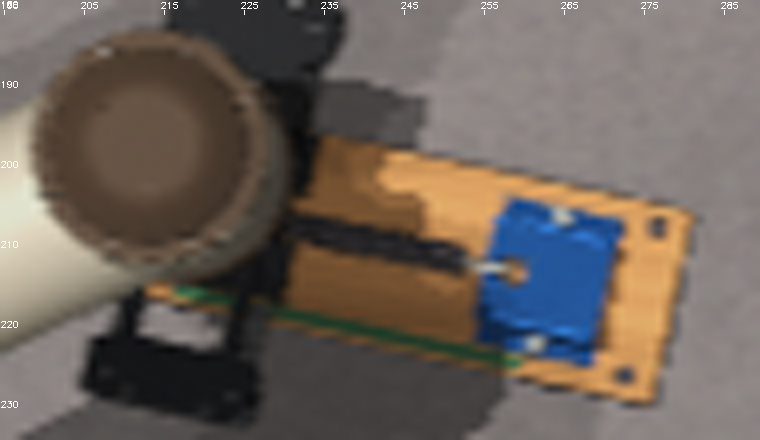

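View pics/g7.png

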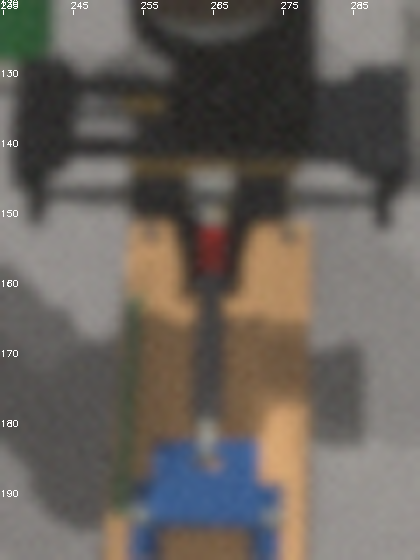

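```bash
python3 - <<'E'
from h import *
t0=cv2.imread('pics/top0.png');s0=cv2.imread('pics/side0.png')
s=r.capture('side');t=r.capture('top')
P=(.547,.2165)
def it(P):return [(T(P,0,circ(0,0,.024,.045)),(255,255,255)),(T(P,0,circ(0,0,.024,.015)),(255,0,0)),(T(P,0,circ(0,0,.0136,.0575)),(0,0,255)),(T(P,0,circ(0,0,.0136,.0535)),(0,0,255))]
over(t,t0,(203,192,22,22),'h1.png',it(P),26)
over(s,s0,(255,142,22,24),'h2.png',it(P),25)
E
python3 -c "
import cv2,numpy as np
a=cv2.imread('pics/h1.png');b=cv2.imread('pics/h2.png')
h=max(a.shape[0],b.shape[0]);f=lambda i:cv2.copyMakeBorder(i,0,h-i.shape[0],0,0,0)
c=np.hstack([f(a),f(b)]);c=cv2.resize(c,None,fx=.7,fy=.7);cv2.imwrite('pics/h3.png',c);print(c.shape)"
```

```text
(420, 785, 3)
```

View pics/h3.png

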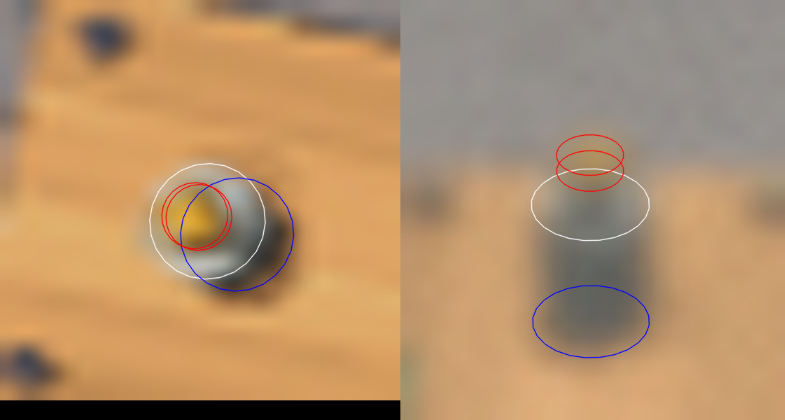

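>>> servo_tool --slide '[[0.018, 0.027, 0], [0, 0, 0], [-0.001, -0.005, -0.037], [-0.001, -0.005, -0.037], [-0.001, -0.005, -0.037], [0, 0, 0], [0, 0, 0]]' --twist '[[0, 0, 0], [0, 0, 0], [-0.16, 0.03, 0], [-0.16, 0.03, 0], [-0.16, 0.03, 0], [0, 0, 0], [0, 0, 0]]' --gripper '[1, 1, 1, 1, 1, 1, 1]'

```text
time_s: 14.78
tcp_pos: [0.5403, 0.1809, 0.0377]
ee_rot: [[-0.182, -0.983, 0.006], [-0.982, 0.182, 0.051], [-0.051, 0.003, -0.999]]
wrist_force: [-0.9, -6.3, -1.5]
gripper_width: 0.134
```

```bash
cat >> h.py <<'E'
def eye():
    x=st();g=x['tcp_pos']-.019*x['ee_rot'][:,2];print('grasp',g.round(4), 'eye',(g-.038*x['ee_rot'][:,0]).round(4))
E
python3 - <<'E'
from h import *
eye();r.capture('side');eye()
E
```

```text
t 14.78 tcp [540.3 180.9  37.7] yaw 169.5 z [ 0.0064  0.0508 -0.9987] F [-0.92 -6.34 -1.47] M [-1.976  0.538 -0.043] w 11.6
grasp [0.5401 0.1799 0.0567] eye [0.5471 0.2172 0.0586]
t 14.82 tcp [540.2 180.9  37.7] yaw 169.49 z [ 0.0064  0.0508 -0.9987] F [-1.78 -7.13 -1.03] M [-1.991  0.533 -0.027] w 11.4
grasp [0.5401 0.1799 0.0567] eye [0.547  0.2172 0.0586]
```

>>> servo_tool --slide '[[-0.001, -0.005, -0.037], [-0.001, -0.005, -0.037], [-0.001, -0.005, -0.037], [0, 0, 0], [0, 0, 0]]' --twist '[[-0.16, 0.03, 0], [-0.16, 0.03, 0], [-0.16, 0.03, 0], [0, 0, 0], [0, 0, 0]]' --gripper '[1, 1, 1, 1, 1]'

```text
time_s: 15.45
tcp_pos: [0.5401, 0.18, 0.0311]
ee_rot: [[-0.182, -0.983, -0.003], [-0.983, 0.182, 0.001], [0.0, 0.003, -1.0]]
wrist_force: [-1.7, -6.6, -1.5]
gripper_width: 0.134
```

Run:
```python
from h import *
eye();s=r.capture('side');t=r.capture('top');eye()
zoom(t['image'],195,180,95,55,'i6.png');zoom(s['image'],235,120,60,80,'i7.png',7)
```

```text
t 15.45 tcp [540.1 180.   31.1] yaw 169.49 z [-3.e-03  5.e-04 -1.e+00] F [-1.68 -6.6  -1.46] M [-1.832  0.467 -0.03 ] w 11.7
grasp [0.5401 0.18   0.0501] eye [0.5471 0.2173 0.0501]
t 15.55 tcp [540.1 180.   31.1] yaw 169.48 z [-3.e-03  6.e-04 -1.e+00] F [-0.55 -5.86 -0.47] M [-1.797  0.531 -0.004] w 11.6
grasp [0.5401 0.18   0.0501] eye [0.5471 0.2173 0.0501]
```

View pics/i7.png

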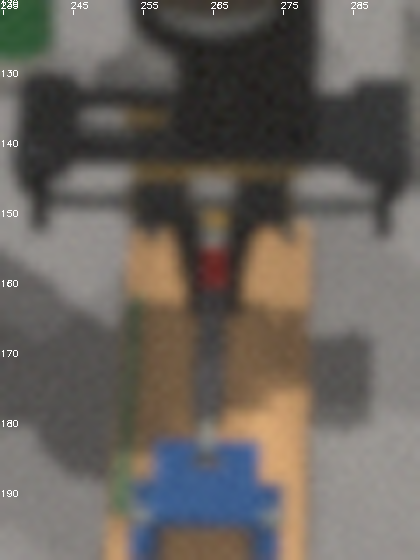

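No upward force, and the brass head shows above the plug at (264.5,150.5). I'll lower the last bit and relax back 5 mm, so the post takes the load.

>>> servo_tool --slide '[[0, 0, -0.02], [0, 0, -0.01], [-0.005, -0.027, 0], [-0.005, -0.027, 0], [-0.005, -0.027, 0], [0, 0, 0], [0, 0, 0]]' --twist '[[0, 0, 0], [0, 0, 0], [0, 0, 0], [0, 0, 0], [0, 0, 0], [0, 0, 0], [0, 0, 0]]' --gripper '[1, 1, 1, 1, 1, 1, 1]'

```text
time_s: 16.42
tcp_pos: [0.5401, 0.1769, 0.0298]
ee_rot: [[-0.182, -0.983, -0.0], [-0.983, 0.182, 0.003], [-0.003, 0.001, -1.0]]
wrist_force: [-4.5, 1.6, -1.0]
gripper_width: 0.137
```

Run:
```python
from h import *
eye();s=r.capture('side');t=r.capture('top');eye()
zoom(t['image'],195,180,95,55,'j6.png');zoom(s['image'],235,120,60,80,'j7.png',7)
```

```text
t 16.43 tcp [540.1 176.9  29.8] yaw 169.53 z [-1.0e-04  3.2e-03 -1.0e+00] F [-4.54  1.64 -1.02] M [ 0.471  1.319 -0.03 ] w 11.9
grasp [0.5401 0.1768 0.0488] eye [0.5471 0.2142 0.0489]
t 16.52 tcp [540.2 176.8  29.8] yaw 169.53 z [ 1.0e-04  3.3e-03 -1.0e+00] F [-3.44  2.38 -0.84] M [ 0.753  1.443 -0.017] w 11.5
grasp [0.5402 0.1768 0.0488] eye [0.5471 0.2141 0.0489]
```

View pics/j7.png

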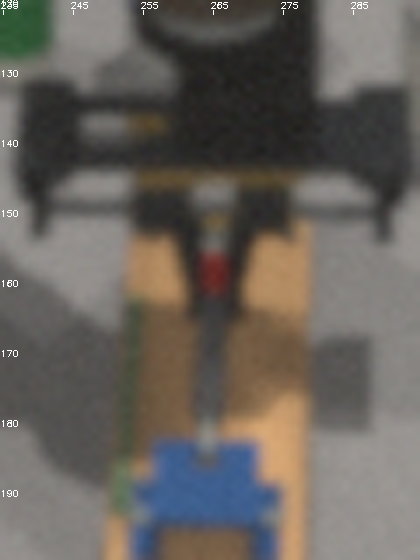

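>>> servo_tool --slide '[[-0.015, 0.008, 0], [0, 0, 0], [0, 0, 0]]' --twist '[[0, 0, 0], [0, 0, 0], [0, 0, 0]]' --gripper '[1, 1, 1]'

```text
time_s: 16.9
tcp_pos: [0.5401, 0.1769, 0.03]
ee_rot: [[-0.182, -0.983, 0.001], [-0.983, 0.182, 0.003], [-0.003, -0.001, -1.0]]
wrist_force: [-1.2, 3.1, -2.1]
gripper_width: 0.135
```

Run:
```python
from h import *
eye()
```

```text
t 16.9 tcp [540.1 176.9  30. ] yaw 169.52 z [ 0.0012  0.0032 -1.    ] F [-1.17  3.06 -2.08] M [ 0.312  0.414 -0.086] w 11.7
grasp [0.54   0.1768 0.049 ] eye [0.547  0.2142 0.0491]
```

>>> servo_tool --slide '[[0, 0, 0], [0, 0, 0], [0, 0, 0], [0, 0, 0], [0, 0, 0], [0, 0, 0]]' --twist '[[0, 0, 0], [0, 0, 0], [0, 0, 0], [0, 0, 0], [0, 0, 0], [0, 0, 0]]' --gripper '[0.8, 0.75, 0.7, 0.6, 0.5, 0.5]'

```text
time_s: 17.65
tcp_pos: [0.5395, 0.1765, 0.0298]
ee_rot: [[-0.182, -0.983, 0.0], [-0.983, 0.182, 0.003], [-0.002, 0.0, -1.0]]
wrist_force: [0.9, -0.6, 0.3]
gripper_width: 0.484
```

Run:
```python
from h import *
eye();s=r.capture('side')
zoom(s['image'],235,120,60,80,'k7.png',7)
```

```text
t 17.65 tcp [539.5 176.5  29.8] yaw 169.52 z [ 0.      0.0025 -1.    ] F [ 0.94 -0.65  0.26] M [-0.001  0.15   0.   ] w 42.1
grasp [0.5395 0.1765 0.0488] eye [0.5464 0.2138 0.0489]
```

View pics/k7.png

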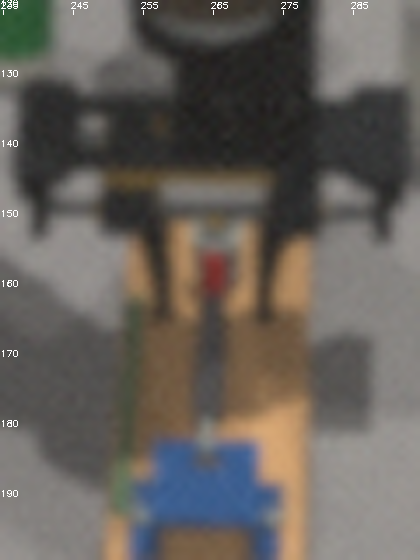

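The fingers are clear of the plug (255 and 272 against 264.5) and the spring stays hooked at (264,184). I'll go straight up, then move aside for a final look.

>>> servo_tool --slide '[[0, 0, 0.1], [0, 0, 0.2], [0, 0, 0.4], [0, 0, 0.6], [0, 0, 0.8], [0, -0.3, 0.6], [0, -0.6, 0], [0, -0.8, 0], [0, -0.8, 0], [0, -0.8, 0], [0, -0.6, 0], [0, -0.3, 0]]' --twist '[[0, 0, 0], [0, 0, 0], [0, 0, 0], [0, 0, 0], [0, 0, 0], [0, 0, 0], [0, 0, 0], [0, 0, 0], [0, 0, 0], [0, 0, 0], [0, 0, 0], [0, 0, 0]]' --gripper '[0.5, 0.5, 0.5, 0.5, 0.5, 0.5, 0.5, 0.5, 0.5, 0.5, 0.5, 0.5]'

```text
time_s: 19.2
tcp_pos: [0.5393, -0.0771, 0.1928]
ee_rot: [[-0.184, -0.983, 0.001], [-0.983, 0.184, 0.003], [-0.003, -0.001, -1.0]]
wrist_force: [-0.3, 0.1, -0.0]
gripper_width: 0.5
```

>>> servo_tool --slide '[[0, 0, 0], [0, 0, 0], [0, 0, 0], [0, 0, 0]]' --twist '[[0, 0, 0], [0, 0, 0], [0, 0, 0], [0, 0, 0]]' --gripper '[0.5, 0.5, 0.5, 0.5]'

```text
time_s: 19.7
tcp_pos: [0.5395, -0.0747, 0.1918]
ee_rot: [[-0.181, -0.984, -0.0], [-0.984, 0.181, 0.003], [-0.002, 0.001, -1.0]]
wrist_force: [0.2, -0.7, -0.3]
gripper_width: 0.5
```

Run:
```python
from h import *
st();s=r.capture('side');t=r.capture('top')
cv2.imwrite('pics/sfull.png',s['image']);cv2.imwrite('pics/tfull.png',t['image'])
zoom(t['image'],195,180,95,55,'l6.png');zoom(s['image'],235,130,60,80,'l7.png',7)
```

```text
t 19.7 tcp [539.5 -74.7 191.8] yaw 169.59 z [-0.      0.0025 -1.    ] F [ 0.15 -0.74 -0.28] M [-0.007  0.128  0.031] w 43.5
```

View pics/l6.png

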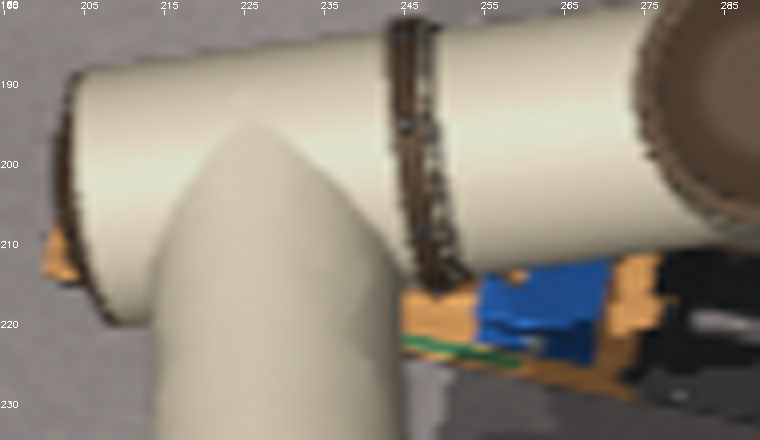

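View pics/l7.png

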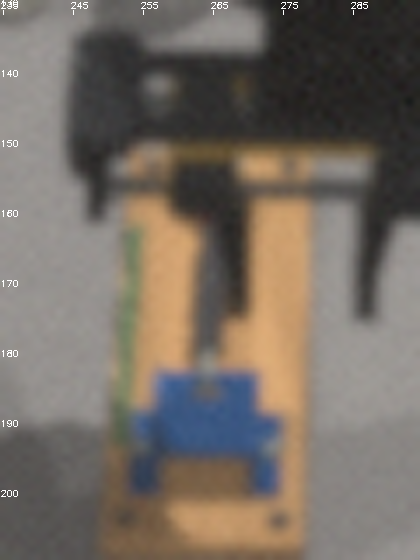

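View pics/tfull.png

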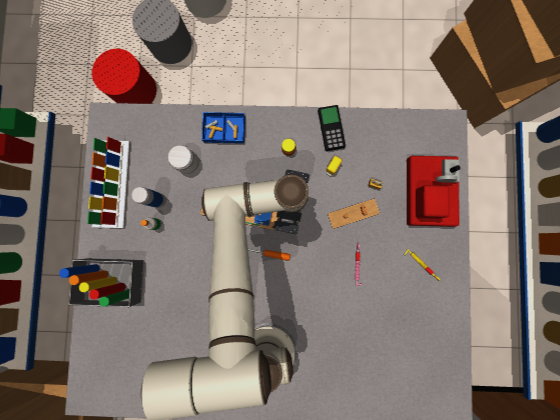

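The arm still hides the board in both views, so I'll move further away.

>>> servo_tool --slide '[[0, -0.4, 0], [-0.2, -0.8, 0.2], [-0.3, -0.8, 0.2], [-0.3, -0.8, 0.2], [-0.3, -0.8, 0], [-0.3, -0.8, 0], [-0.2, -0.4, 0], [0, 0, 0], [0, 0, 0]]' --twist '[[0, 0, 0], [0, 0, 0], [0, 0, 0], [0, 0, 0], [0, 0, 0], [0, 0, 0], [0, 0, 0], [0, 0, 0], [0, 0, 0]]' --gripper '[0.5, 0.5, 0.5, 0.5, 0.5, 0.5, 0.5, 0.5, 0.5]'

```text
time_s: 20.92
tcp_pos: [0.4437, -0.363, 0.2277]
ee_rot: [[-0.182, -0.983, -0.0], [-0.983, 0.182, 0.003], [-0.003, 0.001, -1.0]]
wrist_force: [0.1, -0.4, -0.5]
gripper_width: 0.503
```

Run:
```python
from h import *
st();s=r.capture('side');t=r.capture('top')
cv2.imwrite('pics/sfull2.png',s['image']);cv2.imwrite('pics/tfull2.png',t['image'])
zoom(t['image'],195,180,95,55,'m6.png');zoom(s['image'],235,140,60,80,'m7.png',7)
```

```text
t 20.93 tcp [ 443.7 -363.   227.7] yaw 169.53 z [-0.      0.0028 -1.    ] F [ 0.13 -0.42 -0.52] M [ 0.061  0.034 -0.005] w 43.7
```

View pics/m6.png

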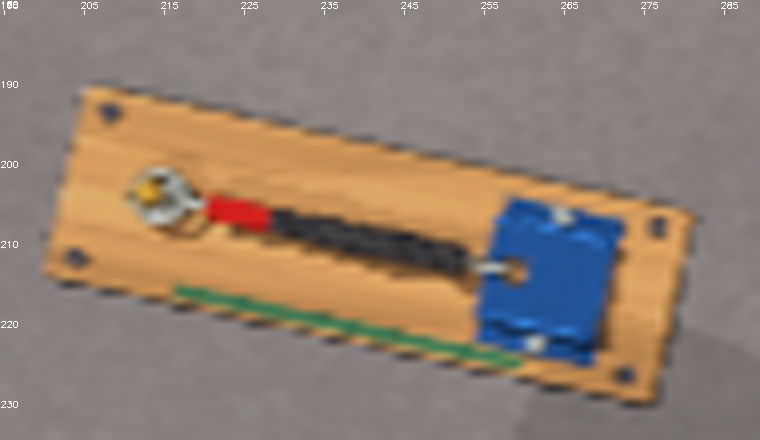

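View pics/m7.png

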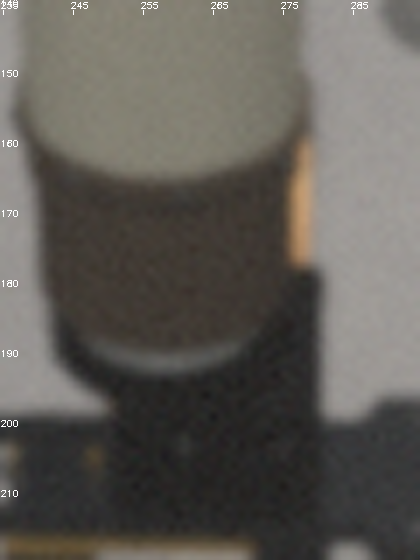

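View pics/tfull2.png

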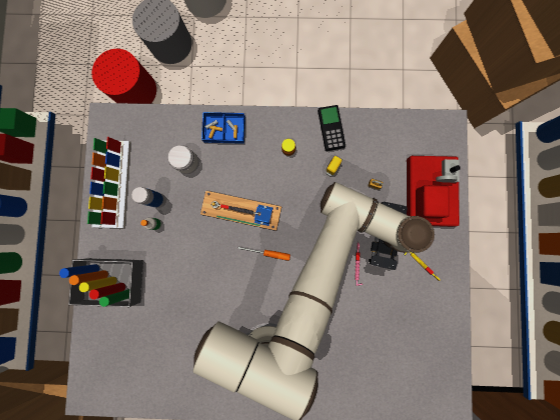

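Run:
```python
from h import *
t=r.capture('top');a=cv2.imread('pics/tfull2.png')
d=np.abs(t['image'][180:235,195:290].astype(int)-a[180:235,195:290]).max();print('max change board region',d)
c=t;e=onz(c,(214.8,203.9),.0478);h=onz(c,(255.8+1.5,213),.046);print(e,h,np.linalg.norm(e-h))
print(r.finish_job())
```

```text
max change board region 2
[0.54586246 0.21240323 0.0478    ] [0.51600576 0.0516699  0.046     ] 0.1634927107391056
the job is handed in; nothing more can be done
None
```

I picked the gate spring up by its red plug and put the hook into the blue bracket's hole. I then stretched it with the hook end held down and lowered the eye over the post. After easing it back onto the neck, I let go, backed away and handed the job in at about 21 s. No verdict was reported.

**Forces and stretch:**
- **Hook entry:** The hook dropped in at the first try, with no pressing force above sensor noise.
- **Pull:** The steady pull on the wrist was about 3.5 N just after the hook caught. At full stretch it was about 6–7 N, below the 16 N limit.
- **Post taking the load:** When I eased the eye back, the force changed sign, so the post was carrying the spring.

**Last checks:**
- **Seating:** The final top view shows the hook in the hole, the brass head above the ring, and the eye centre about 4 mm from the post towards the bracket.
- **Stretch:** From that picture the eye-to-hook distance is roughly 163 mm, where 150 is needed and 197 is the most allowed. The pixels were picked by eye, so it is good to a few millimetres.
- **At rest:** The board region did not change between the last two top pictures.
- **Surroundings:** The bystanders looked unmoved in the top view, judged by eye. The gripper was well clear of everything.

**Not confirmed:**
- **Final side view:** The arm blocked it, so the eye's height under the head was not seen directly after release. It rests on the tool position just before release (about 49 mm) and on the top view.
- **Sideways force:** About 4 N of sideways force appeared while seating the eye. I eased it to about 1 N before opening the gripper.

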